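# Unbolt and open the reagent locker

### The arm

A 6-joint arm with a two-finger parallel gripper is mounted at the origin on the work surface. World frame = base frame: x ahead of the robot, y to its left, z up, the work surface at z = 0. Lengths are in m, angles in rad, forces in N, time in s.
With the tool pointing down it reaches from about 0.35 to 0.875 m from the base axis. Payload 4.2 kg.
Tool frame: the origin (TCP) lies midway between the tips of the shut fingers; the grasp point (between the pads) lies 19 mm behind it; z points along the fingers, y is the line along which they close (so a half turn about z gives the same grasp; the last joint's range is limited). The gripper opens to 85 mm and grips with 20 to 120 N. Pads are 22 mm wide; open, the fingers measure 114 mm over their backs; the gripper's body (76 mm by 85 mm) begins 54 mm behind the grasp point. The pads swing forward as they close: fully open they stand 13 mm farther back than shut.
Start: joints at [-1.005, 0.385, 0.008, 0, -1.194, -0.259], TCP at [0.189, -0.596, 0.231] pointing down, gripper open.
Joint ranges: [-3.14, 3.14], [-1.21, 2.06], [-1.07, 1.41], [-3.16, 2.05], [-2.99, -0.16], [-3.1, 3.1]. Speed limits (rad/s): [2.79, 2.79, 3.14, 3.14, 3.14, 3.14].

### API

Orientations are given as a rotation vector (axis times angle).
In Python, from station import telemetry, read_camera, camera_model, job gives the robot as it stands.
- The arm moves only by the tool drive_tool, never from a script. Its argument "commands" is a list of rows, each a list of 5 numbers: the finger opening in cm, from 0 to 8.54, then the shift along the tool's x, y, z in a scale on which 1.0 is 80 cm, then the turn about the tool's z in shares of 2 rad (1.0 is 2 rad). In form: [[hand, tx, ty, tz, spin], ...]. A call has 1 to 8 rows; each row is the pose to reach, as a shift and turn from the pose commanded when the call began, along the tool's axes at that moment; what a row does not reach only later rows make up. A row lasts 1/8 s, in which the tool goes at most 62.5 mm and 10.7 degrees, less where a joint would pass 70% of its speed; a pose out of reach is approached as far as the arm can. A call with a gripper value outside its range is refused whole. The fingers move at their own pace and stop on an object; "newtons" is the grip in N (left out, the last holds). Time passes only in rows, so rows that repeat a pose let the fingers close. It gives the time, the measured TCP pose, the force, the opening and the grip force at its end, in the units of the state.
- telemetry.observe(): the state, without advancing time (a new reading comes with each control period).
- read_camera(name): name is "scene" or "top" or "wrist"; returns the picture (420x560x3 uint8, red, green, blue); there is no depth.
- camera_model(name): a dict with "fx", "fy", "cx", "cy" (pixels), "k1" (the pictures are not rectified: a ray, as slopes to the right and down, at radius r is drawn at 1 + k1 r^2 times it, then the intrinsics apply), "origin" and "orientation" of the camera in the world. Camera axes: x right, y down, z forward; pixel columns grow to the right and rows downward; lengths in m; the calibration is good to about 2 mm. A picture is of the moment at which its call begins: read the wrist's pose just before it. camera_model takes no time and is no camera call; for the wrist camera it gives the pose at the moment of the call.
- job.job_done(): hands the job in; it is judged then, once.
The state is a dict: "clock": time; "qpos": joint angles; "joint_vel": joint speeds; "effort": joint torques, N m; "position": TCP position; "orientation": TCP orientation; "contact_force": force on the tool from outside, world axes, zero at the start; "wrist_torque": the same for the moment, N m; "opening": finger opening in m; "gripper_force": force on a finger pad.
Only numpy, scipy, OpenCV 4.12 (cv2) and the standard library are available. Lean on these libraries where they do the work, as an engineer would, in place of code of your own. Each camera call takes 0.05 s, during which the arm holds its last target. There are 200 camera calls.

### The job

Open the grey reagent locker wide for stocktaking: first swing the active leaf (bar handle) open to about a right angle or more, then draw the red-knobbed bolt of the passive leaf fully up, and only then swing that leaf open to about a right angle or more as well. Do not force the bolted leaf. Leave both leaves standing open and the bolt drawn up, with the bottles, dish, tube rack and marker in and around the locker left where they stand.

Things in the scene. Friction and masses are not known exactly. Their poses are not given: they have to be found in the camera images.
- locker: grey bench-top locker with white leaves and blue plinth, fixed; 270 wide, 120 deep, 190 mm tall. Origin: centre of the carcass on the bench. Its front looks along own -x (roughly world +x: the robot reaches over its top); own +y is the left of somebody facing the front. Leaves hang before the carcass, front faces at own x = -76 mm when shut; the 28 mm high plinth ends at own x = -91 mm.
- active_leaf (a joint): opening angle of the active leaf (own +y side, with the steel bar handle and the blue meeting strip that laps 7 mm over the passive leaf): 0 shut, grows as its free edge swings out to the front, stop at 1.9 rad. Seen from above it opens clockwise. Stays where left; 0.06 N m friction.
- passive_leaf (a joint): opening angle of the passive leaf (own -y side, with the red bolt knob, no handle of its own: it is drawn by the knob): 0 shut, stop at 1.9 rad; seen from above it opens anticlockwise. Stays where it is left, about 0.06 N m friction. While the bolt is shot it cannot open; the other leaf's meeting strip also laps over it.
- bolt (a joint): lift of the upright bolt of the passive leaf: 0 m fully shot down (its foot 14 mm deep in the keeper hole of the plinth), clear of the keeper from about 0.014, top stop at 0.024 (fully withdrawn). Stays where it is left: about 3 N of friction against lifting.
- active_handle (a point): top end, on its axis, of the upright steel bar handle: 12 mm thick, 120 mm long, axis 32 mm before the leaf's front face and 108 mm from the hinge axis along the leaf; the top is 190 mm above the bench. Two 9 mm posts join it to the leaf, 45 and 108 mm below the top.
- active_leaf_hinge (a point): point on the upright hinge axis of the active leaf, at the locker's outer edge and the leaf's front face, 187 mm above the bench; does not move. The leaf is 132 mm wide, 14 mm thick, from 31 to 187 mm above the bench.
- bolt_knob (a point): top centre of the bolt's red upright knob: 16 mm thick, 42 mm tall, axis 28 mm before the passive leaf's front face and 108 mm from its hinge axis; the top is 196 mm above the bench when shot, higher by the bolt's lift. An 8 mm brass arm 36 mm below the top joins it to the rod in the leaf. With both leaves shut the knob is 52 mm from the bar handle.
- passive_leaf_hinge (a point): point on the upright hinge axis of the passive leaf, at the locker's outer edge and the leaf's front face, 187 mm above the bench; does not move. The leaf is 132 mm wide, 14 mm thick, from 31 to 187 mm above the bench.
- inner_bottle1: glass reagent bottle with blue cap standing inside the locker, 46 mm across, 105 mm tall; origin under its middle; leave it alone
- inner_bottle2: a second one like it inside the locker; origin under its middle; leave it alone
- dish: white dish 68 mm across, 16 mm tall, on the rear half of the locker's top; origin under its middle; leave it alone
- bottle1: blue-capped glass bottle on the bench, 70 mm across, 150 mm tall; origin under its middle; leave it alone
- bottle2: another such bottle; origin under its middle; leave it alone
- bottle3: another such bottle; origin under its middle; leave it alone
- tube_rack: white test-tube rack 220 x 60 mm with glass tubes, 132 mm tall; origin under its middle; leave it alone
- marker: black and white marker pen 130 mm long, 13 mm thick, lying on the bench in front of the locker (the leaves pass over it); origin under its middle; leave it alone

How it is judged:
On the way, in this order (a step that is already met when the one before it is completed fails the run):
1. the active leaf is open at least 1.25 rad (72 degrees) while the passive leaf is shut and bolted (value of joint active_leaf above 1.25 rad and value of joint passive_leaf below 0.1 rad and value of joint bolt below 0.01 m), for 0.1 s.
2. the bolt is drawn up at least 18 mm while the passive leaf is still shut (value of joint bolt above 0.018 m and value of joint passive_leaf below 0.1 rad), for 0.1 s.
3. the passive leaf is open at least 1.25 rad (72 degrees) (value of joint passive_leaf above 1.25 rad), for 0.1 s.
At the end, for the whole second after the job is handed in: Both leaves stand still, open at least 1.25 rad (72 degrees), and the bolt is still drawn up at least 12 mm (value of joint each of active_leaf, passive_leaf above 1.25 rad and value of joint bolt above 0.012 m and velocity of joint active_leaf between -0.1 and 0.1 rad/s and velocity of joint passive_leaf between -0.1 and 0.1 rad/s); the robot touches nothing.
It fails at once if the passive leaf is forced open past its bolt (over 0.1 rad with the bolt drawn less than 8 mm) (value of joint passive_leaf between 0.1 and 0.6 rad and value of joint bolt below 0.008 m).
It fails at once if a bottle, the dish, the tube rack or the marker is shifted more than 30 mm (distance of any of inner_bottle1, inner_bottle2, dish, bottle1, bottle2, bottle3, tube_rack, marker from where it was at the start of the episode above 0.03 m).
It also fails if it takes over 48 s, if anything falls off the work surface, if the arm or the gripper's body presses on something with over 40 N, if the wrist force passes 120 N, or if a joint passes its speed limit or range.

## Working session

There is one attempt and no reset: what is moved stays moved. The work goes in short steps, Python scripts to look and compute and a tool call to move; the robot and the scene stay as the last step left them, time stands still between calls to the robot, and variables do not carry over. Pictures are saved under pics/ and viewed, at most 10 in all, crops included, and the job is handed in when it is done.

Besides the shell and the picture viewer there is one more tool, called as name([rows], argument=value, ...), one row to a line, values as JSON. drive_tool: Moves the arm, as the interface text tells. Its arguments: {"type":"object","properties":{"commands":{"type":"array"},"newtons":{"type":"number"}},"required":["commands"]}

```bash
mkdir -p pics; ls
cat > h.py <<'E'
import numpy as np, cv2
from station import telemetry, read_camera, camera_model, job
from scipy.spatial.transform import Rotation as R
def snap(n,f):
    m=camera_model(n); im=read_camera(n); cv2.imwrite('pics/'+f+'.png',im[:,:,::-1]); np.save('pics/'+f+'.npy',im); return im,m
def rot(m):
    o=np.array(m['orientation'],float); return o if o.shape==(3,3) else R.from_rotvec(o).as_matrix()
def ray(m,u,v):
    K=np.array([[m['fx'],0,m['cx']],[0,m['fy'],m['cy']],[0,0,1]])
    p=cv2.undistortPoints(np.array([[[u,v]]],float),K,np.array([m['k1'],0,0,0]))[0,0]
    d=rot(m)@np.array([p[0],p[1],1]); return np.array(m['origin'],float),d/np.linalg.norm(d)
def onz(m,u,v,z):
    o,d=ray(m,u,v); return o+d*(z-o[2])/d[2]
def cross(r1,r2):
    (a,d),(b,e)=r1,r2
    s=np.linalg.lstsq(np.c_[d,-e],b-a,rcond=None)[0]; p,q=a+d*s[0],b+e*s[1]
    return (p+q)/2,np.linalg.norm(p-q)
E
python3 - <<'E'
from h import *
a,m=snap('scene','s0'); print(m)
b,m=snap('top','t0'); print(m)
c,m=snap('wrist','w0'); print(m)
print(telemetry.observe())
E
```

```text
pics
{'fx': 403.76641309050467, 'fy': 403.76641309050467, 'cx': 276.5298233807926, 'cy': 205.92429054444625, 'k1': -0.09519417602148657, 'origin': array([1.09777723, 0.33140059, 1.09475284]), 'orientation': array([-1.43899604, -2.36832185,  0.70948641])}
{'fx': 415.61574233199275, 'fy': 415.61574233199275, 'cx': 279.76729229300764, 'cy': 210.75105722068886, 'k1': -0.05163682482187536, 'origin': array([0.45302139, 0.01887674, 1.32890191]), 'orientation': array([-2.18063915,  2.14355798, -0.12114768])}
{'fx': 324.2419196487578, 'fy': 324.2419196487578, 'cx': 278.6741362212488, 'cy': 207.9748786420192, 'k1': -0.021391607161699522, 'origin': array([ 0.12261762, -0.61802387,  0.37312386]), 'orientation': array([1.75166078, 2.38725211, 0.33413438])}
{'clock': 0.15, 'qpos': array([-1.00539008e+00,  3.85374943e-01,  6.93522627e-03, -3.58107523e-04,
       -1.19399699e+00, -2.58587101e-01]), 'joint_vel': array([ 0.00054934, -0.00182887,  0.00496852,  0.0034781 , -0.00030168,
       -0.00078583]), 'effort': array([ 2.03212170e-03, -3.92679870e+01,  1.88580805e+01,  4.18865651e+00,
       -3.47900364e-03, -7.54956716e-06]), 'position': array([ 0.18864151, -0.59538777,  0.23047321]), 'orientation': array([ 4.79803321e-01, -3.10438013e+00, -2.57018076e-03]), 'contact_force': array([-0.79111544, -0.10385961, -0.13620358]), 'wrist_torque': array([ 0.00577624, -0.01385406,  0.01525482]), 'gripper_force': 0.0, 'opening': 0.08535406944458947}
```

View pics/s0.png

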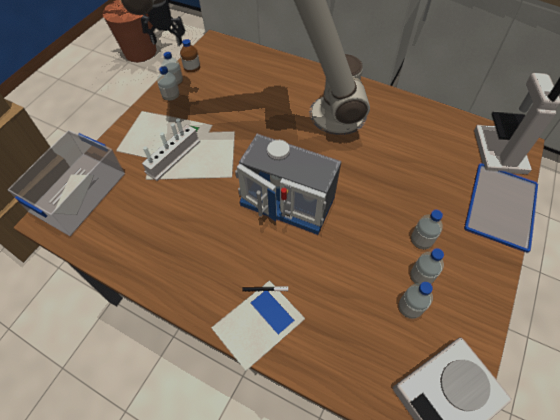

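View pics/t0.png

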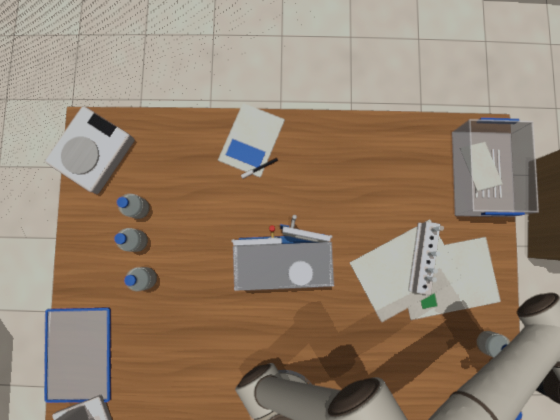

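The top view shows the locker front facing up the image. The red knob is at about (272,229) and the bar handle top at about (294,217). The active leaf, on the right, is already slightly ajar, with its hinge near (330,238). I'll zoom in to get exact pixels.

Run:
```python
import cv2,numpy as np
s=cv2.imread('pics/s0.png')[130:240,225:350]; t=cv2.imread('pics/t0.png')[200:300,220:345]
f=lambda a:cv2.resize(a,None,fx=5,fy=5,interpolation=cv2.INTER_CUBIC)
a=f(s);b=f(t)
for im,(x0,y0) in((a,(225,130)),(b,(220,200))):
    for i in range(0,125,25): cv2.putText(im,str(x0+i),(i*5,10),0,.4,(0,255,255),1); cv2.line(im,(i*5,0),(i*5,999),(0,255,255),1) if 0 else None
    for j in range(0,110,20): cv2.putText(im,str(y0+j),(0,j*5+12),0,.4,(0,255,0),1)
cv2.imwrite('pics/sz.png',a); cv2.imwrite('pics/tz.png',b)
```

```text
(no output)
```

View pics/sz.png

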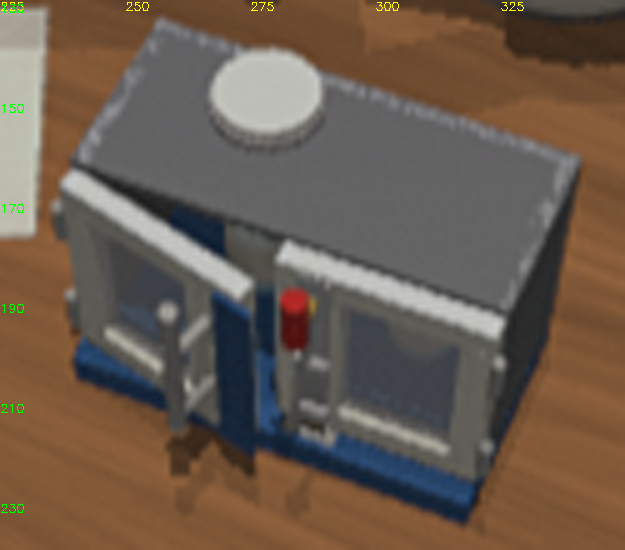

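View pics/tz.png

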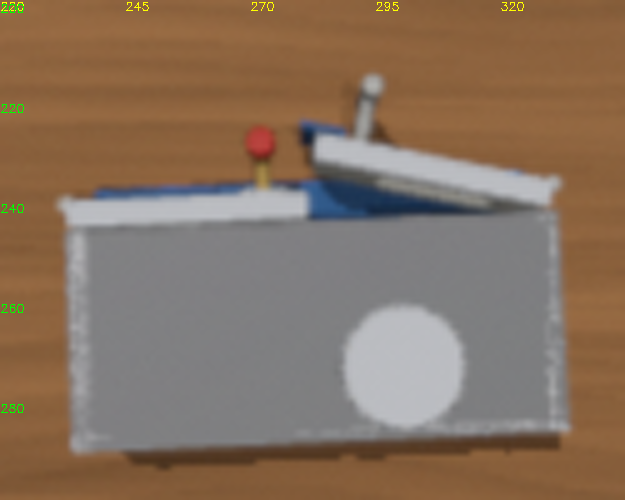

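Crops: the knob top is at scene (283.8,189) and top (272,228). The handle top is at scene (258.6,192) and top (294.4,217). In the top view the hinges are at (330.4,236.5) for the active leaf and (232.6,240.6) for the passive leaf. The active leaf stands about 0.15–0.3 rad ajar, and the strip no longer laps the passive leaf.

```bash
cat > loc.py <<'E'
from h import *
s=camera_model('scene');t=camera_model('top')
h,e=cross(ray(s,258.6,192.2),ray(t,294.4,217)); k,e2=cross(ray(s,283.8,188.8),ray(t,272,228))
HA=onz(t,330.4,236.5,.187);HP=onz(t,232.6,240.6,.187)
if __name__=='__main__':
    print('handle',h,e,'knob',k,e2,'HA',HA,'HP',HP)
    print('hinges scene',onz(s,237.4,165.5,.187),onz(s,325.4,194.5,.187))
    print(onz(t,294.4,217,.19),onz(t,272,228,.196), onz(s,258.6,192.2,.19),onz(s,283.8,188.8,.196))
    d=HA-HP; print('width',np.linalg.norm(d),'yaw of HP->HA',np.arctan2(d[1],d[0]))
    for n,H,p in(('act',HA,h),('pas',HP,k)): print(n,np.linalg.norm((p-H)[:2]),np.arctan2(*(p-H)[1::-1]))
    for n,p in (('marker',onz(t,261,168,.007)),('mk ends',onz(t,243,176,.007)),('mk2',onz(t,278,160,.007)),('b2',onz(t,118,240,.15)),('b1',onz(t,123,202,.15)),('rack',onz(t,427,230,.13)),('dish',onz(t,300.6,273,.206))): print(n,p)
    o=telemetry.observe(); print(R.from_rotvec(o['orientation']).as_matrix())
E
python3 loc.py
```

```text
handle [ 0.56670334 -0.01869551  0.18425853] 0.000545016930596384 knob [0.53412251 0.04239419 0.19871042] 0.000528914270570876 HA [ 0.51439316 -0.118517    0.187     ] HP [0.49853874 0.1499071  0.187     ]
hinges scene [ 0.51432152 -0.11711073  0.187     ] [0.49189934 0.14838172 0.187     ]
[ 0.5662588  -0.01874816  0.19      ] [0.53443372 0.04221255 0.196     ] [ 0.56994052 -0.01623995  0.19      ] [0.53230318 0.04175936 0.196     ]
width 0.26889190608897806 yaw of HP->HA -1.5118000371612852
act 0.11269731451391925 1.0881043047589372
pas 0.11324853113581441 -1.2511723226939433
marker [0.742163   0.08553058 0.007     ]
mk ends [0.71483771 0.14316816 0.007     ]
mk2 [0.76958613 0.03090255 0.007     ]
b2 [0.49547023 0.48245776 0.15      ]
b1 [0.60510712 0.47444233 0.15      ]
rack [ 0.54074363 -0.40688301  0.13      ]
dish [ 0.41432241 -0.03684933  0.206     ]
[[-9.53338940e-01 -3.01901486e-01 -5.97670572e-04]
 [-3.01902062e-01  9.53337663e-01  1.56346627e-03]
 [ 9.77690772e-05  1.67095125e-03 -9.99998599e-01]]
```

```bash
cat > plan.py <<'E'
from loc import *
def rows(tg):
    o=telemetry.observe(); M=R.from_rotvec(o['orientation']).as_matrix(); p=np.array(o['position']); y0=np.arctan2(M[1,1],M[0,1])
    print('now',p.round(4),'yaw',y0.round(3),'q',np.round(o['qpos'],2),'F',np.round(o['contact_force'],1),'t',o['clock'],'open',o['opening'])
    for x,y,z,w in tg:
        d=M.T@(np.array([x,y,z])-p)*100; s=-(w-y0); s=(s+np.pi)%(2*np.pi)-np.pi
        print(d.round(1),round(s,2))
def act(a,z,dr=0,lead=0): # handle at polar angle a about HA, tool y tangential
    r=.1127+dr; return (HA[0]+r*np.cos(a),HA[1]+r*np.sin(a),z,a+np.pi/2)
E
python3 - <<'E'
from plan import *
rows([(h[0],h[1],.235,1.088+np.pi/2)])
E
```

```text
now [ 0.1886 -0.5954  0.2305] yaw 1.877 q [-1.01  0.39  0.01 -0.   -1.19 -0.26] F [-0.8 -0.1 -0.1] t 0.15 open 0.08535406944458947
[-53.5  43.6  -0.4] -0.78
```

Careful with the scale: shifts go in shares of 80 cm and turns go in shares of 2 rad. That gives: -53.5 cm / 80 = -0.6688, 43.6 cm / 80 = 0.545, -0.78 rad / 2 = -0.39.

drive_tool([
  [2.6,-0.6688,0.545,-0.0125,-0.39],
  [2.6,-0.6688,0.545,-0.0125,-0.39],
  [2.6,-0.6688,0.545,-0.0125,-0.39],
  [2.6,-0.6688,0.545,-0.0125,-0.39],
  [2.6,-0.6688,0.545,-0.0125,-0.39],
  [2.6,-0.6688,0.545,-0.0125,-0.39],
  [2.6,-0.6688,0.545,-0.0125,-0.39],
  [2.6,-0.6688,0.545,-0.0125,-0.39],
], newtons=25)

```text
clock: 1.15
position: [0.4635, -0.1757, 0.2387]
orientation: [-1.625, 2.689, -0.0]
contact_force: [0.7, -0.1, 0.6]
opening: 0.026
gripper_force: 0.0
```

Run:
```python
from plan import *
rows([(h[0],h[1],.235,1.088+np.pi/2)])
```

```text
now [ 0.4635 -0.1757  0.2387] yaw 2.658 q [-0.03  0.16 -0.29 -0.   -1.12 -0.45] F [ 0.7 -0.1  0.6] t 1.15 open 0.02595231921005832
[-18.7  -1.8   0.4] -0.0
```

Converted, -18.7 cm / 80 = -0.2338, -1.8 cm / 80 = -0.0225.

drive_tool([
  [2.6,-0.2338,-0.0225,0.005,0],
  [2.6,-0.2338,-0.0225,0.005,0],
  [2.6,-0.2338,-0.0225,0.005,0],
  [2.6,-0.2338,-0.0225,0.005,0],
  [2.6,-0.2338,-0.0225,0.005,0],
])

```text
clock: 1.78
position: [0.5654, -0.0203, 0.234]
orientation: [1.624, -2.687, -0.001]
contact_force: [-0.8, -1.0, -0.2]
opening: 0.0258
gripper_force: 0.0
```

Run:
```python
from plan import *
rows([(h[0],h[1],.235,1.088+np.pi/2),(h[0],h[1],.155,1.088+np.pi/2)])
c,m=snap('wrist','w1'); 
def proj(m,p):
    q=rot(m).T@(np.array(p)-m['origin']);a=q[:2]/q[2];a=a*(1+m['k1']*a@a); return a[0]*m['fx']+m['cx'],a[1]*m['fy']+m['cy']
print(proj(m,(h[0],h[1],.19)),proj(m,(k[0],k[1],.196)),proj(m,HA))
```

```text
now [ 0.5654 -0.0203  0.234 ] yaw 2.658 q [ 0.25  0.28 -0.14 -0.   -1.15 -0.73] F [-0.8 -1.  -0.2] t 1.775 open 0.02582579486925483
[-0.2 -0.  -0.1] -0.0
[-0.2 -0.1  7.9] -0.0
(np.float64(279.25384728555633), np.float64(238.82784135653662)) (np.float64(369.84295210824996), np.float64(299.64836676372425)) (np.float64(278.83903017400684), np.float64(38.54198591030894))
```

View pics/w1.png

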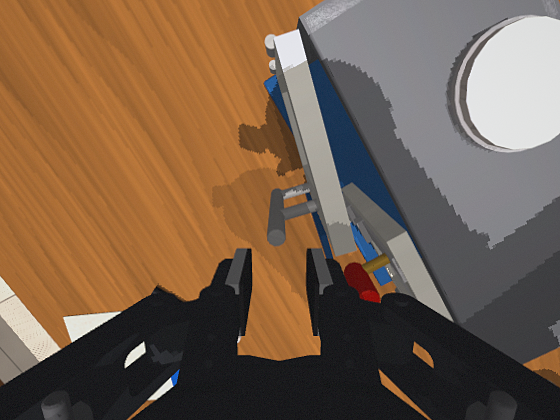

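The handle top is at about (277,238), against a prediction of (279,239). The knob is at (371,297), against (370,300). The localisation holds, so I'll descend around the bar.

Converted, 7.9 cm / 80 = 0.0988, 6 cm / 80 = 0.075.

drive_tool([
  [2.6,-0.0025,0.0013,0.0375,0],
  [2.6,-0.0025,0.0013,0.075,0],
  [2.6,-0.0025,0.0013,0.0988,0],
  [2.6,-0.0025,0.0013,0.0988,0],
])

```text
clock: 2.33
position: [0.5643, -0.0198, 0.1545]
orientation: [1.62, -2.688, -0.002]
contact_force: [0.8, 0.2, 0.0]
opening: 0.026
gripper_force: 0.0
```

Run:
```python
from plan import *
rows([act(a,.155) for a in np.linspace(1.088,-.2,17)[1:]])
```

```text
now [ 0.5643 -0.0198  0.1545] yaw 2.655 q [ 0.25  0.35 -0.25 -0.   -0.97 -0.74] F [0.8 0.2 0. ] t 2.325 open 0.026041964694600822
[-0.2 -1.1 -0. ] 0.08
[-0.1 -2.  -0.1] 0.16
[ 0.1 -2.9 -0.1] 0.24
[ 0.4 -3.7 -0.1] 0.32
[ 0.7 -4.6 -0.1] 0.4
[ 1.1 -5.4 -0.1] 0.48
[ 1.5 -6.2 -0.1] 0.56
[ 2.  -6.9 -0.1] 0.64
[ 2.6 -7.6 -0.1] 0.72
[ 3.2 -8.3 -0.1] 0.8
[ 3.9 -8.9 -0.1] 0.88
[ 4.6 -9.4 -0.1] 0.96
[ 5.4 -9.9 -0.1] 1.04
[  6.2 -10.4  -0.1] 1.12
[  7.  -10.7  -0.1] 1.2
[  7.9 -11.   -0.1] 1.28
```

Converted, -6.9 cm / 80 = -0.0863, -6.2 cm / 80 = -0.0775, 0.64 rad / 2 = 0.32.

drive_tool([
  [1.6,-0.0025,-0.0138,0,0.04],
  [1.6,-0.0013,-0.025,0,0.08],
  [1.6,0.0013,-0.0363,0,0.12],
  [1.6,0.005,-0.0463,0,0.16],
  [1.6,0.0088,-0.0575,0,0.2],
  [1.6,0.0138,-0.0675,0,0.24],
  [1.6,0.0188,-0.0775,0,0.28],
  [1.6,0.025,-0.0863,0,0.32],
])

```text
clock: 3.32
position: [0.6179, -0.0689, 0.1571]
orientation: [-0.69, 3.063, -0.0]
contact_force: [0.1, 0.9, -0.4]
opening: 0.0166
gripper_force: 0.4
```

Run:
```python
from plan import *
rows([act(a,.155) for a in np.linspace(.444,-.24,9)[1:]])
```

```text
now [ 0.6179 -0.0689  0.1571] yaw 2.014 q [ 0.15  0.44 -0.11 -0.   -1.03 -1.28] F [ 0.1  0.9 -0.4] t 3.325 open 0.0165699719652131
[ 0.2 -1.   0.2] 0.08
[ 0.4 -2.   0.2] 0.17
[ 0.6 -2.9  0.2] 0.26
[ 0.9 -3.8  0.2] 0.34
[ 1.2 -4.7  0.2] 0.43
[ 1.7 -5.6  0.2] 0.51
[ 2.2 -6.4  0.2] 0.6
[ 2.7 -7.2  0.2] 0.68
```

Converted, -7.2 cm / 80 = -0.09, -6.4 cm / 80 = -0.08, 0.68 rad / 2 = 0.34.

drive_tool([
  [1.6,0.0025,-0.0125,0.0025,0.04],
  [1.6,0.005,-0.025,0.0025,0.085],
  [1.6,0.0075,-0.0363,0.0025,0.13],
  [1.6,0.0113,-0.0475,0.0025,0.17],
  [1.6,0.015,-0.0588,0.0025,0.215],
  [1.6,0.0213,-0.07,0.0025,0.255],
  [1.6,0.0275,-0.08,0.0025,0.3],
  [1.6,0.0338,-0.09,0.0025,0.34],
])

```text
clock: 4.32
position: [0.6243, -0.1456, 0.1552]
orientation: [0.371, 3.118, 0.001]
contact_force: [-1.1, 1.0, 0.1]
opening: 0.0153
gripper_force: 0.4
```

Converted, -9 cm / 80 = -0.1125, -8 cm / 80 = -0.1.

drive_tool([
  [2.2,0,0,0,0],
  [2.4,0,0,0,0],
  [2.4,0,0,-0.05,0],
  [2.4,0,0,-0.1,0],
  [2.4,0,0,-0.1125,0],
  [2.4,0,0,-0.1125,0],
])

```text
clock: 5.08
position: [0.6244, -0.1444, 0.244]
orientation: [0.365, 3.119, 0.001]
contact_force: [-0.1, 1.0, -0.5]
opening: 0.0241
gripper_force: 0.0
```

Run:
```python
from plan import *
for w in (np.arctan2(*(HA-HP)[1::-1]),): 
  rows([(k[0],k[1],.25,w),(k[0],k[1],.25,w+np.pi)])
t,m=snap('top','t1')
s,m=snap('scene','s1')
a=cv2.resize(t[180:300,200:360,::-1],None,fx=3.3,fy=3.3,interpolation=2);b=cv2.resize(s[130:260,225:365,::-1],None,fx=3.3,fy=3.3,interpolation=2)
H=max(a.shape[0],b.shape[0]); f=lambda x:cv2.copyMakeBorder(x,0,H-x.shape[0],0,0,0)
im=np.hstack([f(a),f(b)]); cv2.imwrite('pics/c1.png',cv2.resize(im,(800,int(H*800/im.shape[1])))); print(im.shape)
```

```text
now [ 0.6244 -0.1444  0.244 ] yaw 1.338 q [ 0.02  0.4   0.07 -0.   -1.24 -1.83] F [-0.1  1.  -0.5] t 5.075 open 0.024090306721671804
[13.1 16.1 -0.6] 2.85
[13.1 16.1 -0.6] -0.29
(429, 990, 3)
```

View pics/c1.png

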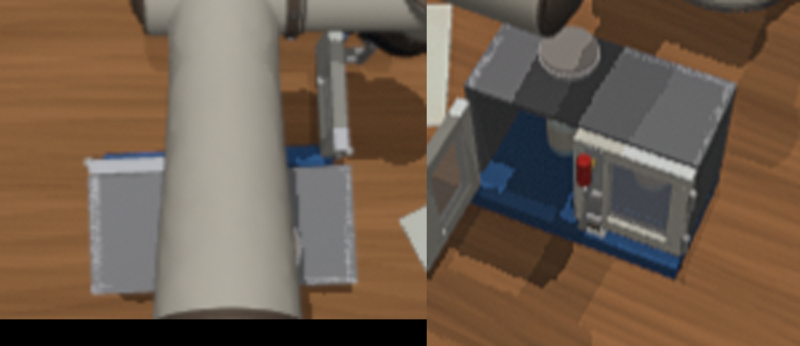

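The active leaf stands at about 90° and the passive leaf is still shut. Next, go above the knob with the closing line along the leaf.

Converted, 16.1 cm / 80 = 0.2013, 13.1 cm / 80 = 0.1638, -0.29 rad / 2 = -0.145.

drive_tool([
  [4,0.1638,0.2013,-0.0075,-0.145],
  [4,0.1638,0.2013,-0.0075,-0.145],
  [4,0.1638,0.2013,-0.0075,-0.145],
  [4,0.1638,0.2013,-0.0075,-0.145],
  [4,0.1638,0.2013,-0.0075,-0.145],
  [4,0.1638,0.2013,-0.0075,-0.145],
])

```text
clock: 5.92
position: [0.534, 0.0418, 0.2486]
orientation: [0.089, -3.139, 0.001]
contact_force: [1.3, -0.1, -0.8]
opening: 0.0398
gripper_force: 0.0
```

Run:
```python
from plan import *
w=1.63
rows([(k[0],k[1],.166,w)])
c,m=snap('wrist','w2')
hsv=cv2.cvtColor(c,cv2.COLOR_RGB2HSV); M=(((hsv[...,0]<8)|(hsv[...,0]>172))&(hsv[...,1]>150)&(hsv[...,2]>60)).astype(np.uint8)
n,_,st,ce=cv2.connectedComponentsWithStats(M); i=1+st[1:,4].argmax(); x,y,ww,hh,_=st[i]; print(st[i],ce[i])
q=rot(m).T@(np.array([k[0],k[1],.196])-m['origin']); print(q[0]/q[2]*m['fx']+m['cx'],q[1]/q[2]*m['fy']+m['cy'])
```

```text
now [0.534  0.0418 0.2486] yaw 1.627 q [ 0.38  0.22 -0.18  0.   -1.17 -1.9 ] F [ 1.3 -0.1 -0.8] t 5.925 open 0.03975552866317669
[-0.   0.1  8.3] -0.0
[268 207  25  36 719] [279.85674548 224.63699583]
282.27574293222096 229.2290534697012
```

View pics/w2.png

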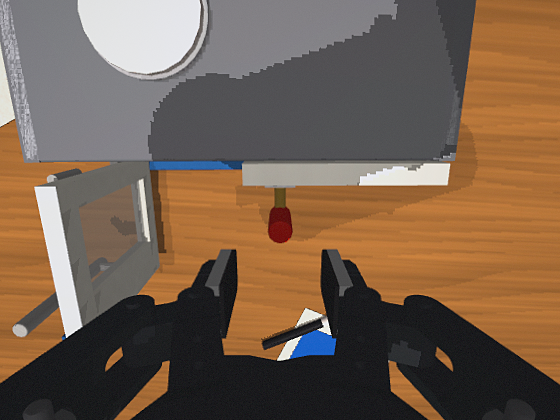

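The knob top is at about (281,231), against a prediction of (282,229). It's centred between the fingers, and the active leaf is well clear. Descend, grip, then lift.

Converted, 8.2 cm / 80 = 0.1025, 6 cm / 80 = 0.075.

drive_tool([
  [4,0,0,0.0375,0],
  [4,0,0,0.075,0],
  [4,0,0,0.1025,0],
  [4,0,0,0.1025,0],
  [1.2,0,0,0.1025,0],
  [1.2,0,0,0.1025,0],
  [1.2,0,0,0.1025,0],
  [1.2,0,0,0.1025,0],
], newtons=40)

```text
clock: 6.98
position: [0.535, 0.0424, 0.1686]
orientation: [-0.09, 3.138, 0.001]
contact_force: [1.7, 0.6, 2.9]
opening: 0.0147
gripper_force: 39.2
```

Converted, -2.5 cm / 80 = -0.0313, -2.3 cm / 80 = -0.0288.

drive_tool([
  [1.2,0,0,-0.005,0],
  [1.2,0,0,-0.01,0],
  [1.2,0,0,-0.015,0],
  [1.2,0,0,-0.02,0],
  [1.2,0,0,-0.025,0],
  [1.2,0,0,-0.0288,0],
  [1.2,0,0,-0.0313,0],
  [1.2,0,0,-0.0313,0],
])

```text
clock: 7.98
position: [0.5346, 0.0426, 0.1904]
orientation: [-0.088, 3.14, 0.001]
contact_force: [9.4, 0.7, -12.9]
opening: 0.0147
gripper_force: 39.8
```

Run:
```python
from plan import *
w=1.63
rows([])
s,m=snap('scene','s2')
def red(c,m):
    hsv=cv2.cvtColor(c,cv2.COLOR_RGB2HSV); M=(((hsv[...,0]<8)|(hsv[...,0]>172))&(hsv[...,1]>150)&(hsv[...,2]>60)).astype(np.uint8); M[:150]=0;M[230:]=0;M[:,:240]=0;M[:,330:]=0
    n,_,st,ce=cv2.connectedComponentsWithStats(M); return st[1:][st[1:,4]>8]
print(red(np.load('pics/s0.npy'),m),red(np.load('pics/s1.npy'),m),red(s,m))
b=cv2.resize(s[120:240,215:365,::-1],None,fx=4,fy=4,interpolation=2); cv2.imwrite('pics/c2.png',b)
```

```text
now [0.5346 0.0426 0.1904] yaw 1.627 q [ 0.38  0.27 -0.27 -0.   -1.03 -1.9 ] F [  9.4   0.7 -12.9] t 7.975 open 0.014745838682777273
[[281 188   6  12  54]] [[281 188   6  12  53]] [[281 183   4  13  38]]
```

View pics/c2.png

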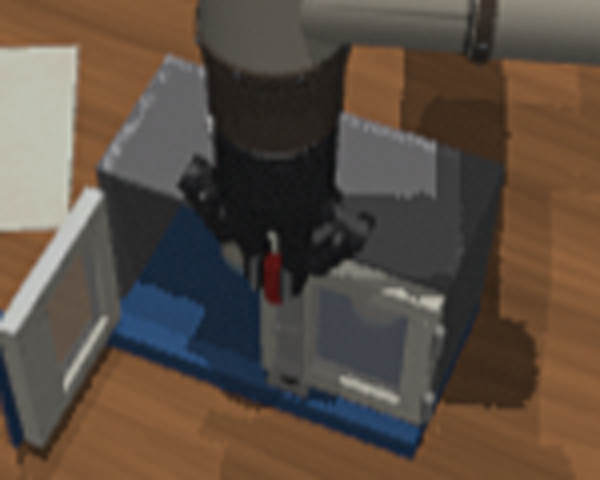

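drive_tool([
  [1.2,0,0,-0.0038,0],
  [1.2,0,0,-0.005,0],
  [1.2,0,0,-0.005,0],
  [1.2,0,0,-0.005,0],
], newtons=60)

```text
clock: 8.52
position: [0.5343, 0.0428, 0.1907]
orientation: [0.086, -3.138, -0.002]
contact_force: [15.3, -1.4, -28.7]
opening: 0.0143
gripper_force: 59.3
```

The force rises with no further motion, so the bolt is at its top stop. I'll relax the load and plan the passive leaf's arc.

```bash
cat > pas.py <<'E'
from plan import *
HPn=np.array([.4998,.149]); r=.1116; a0=-1.258
def pas(t,z=.19): a=a0+t; return (HPn[0]+r*np.cos(a),HPn[1]+r*np.sin(a),z,1.63+t)
E
python3 - <<'E'
from pas import *
rows([pas(t) for t in np.arange(0,.81,.08)])
E
```

```text
now [0.5343 0.0428 0.1907] yaw 1.626 q [ 0.38  0.27 -0.27 -0.   -1.03 -1.9 ] F [ 15.3  -1.4 -28.7] t 8.525 open 0.014279093714927395
[0.  0.  0.1] -0.0
[-0.8  0.3  0.1] -0.08
[-1.7  0.6  0.1] -0.16
[-2.5  1.   0.1] -0.24
[-3.2  1.4  0.1] -0.32
[-4.   2.   0.1] -0.4
[-4.6  2.5  0.1] -0.48
[-5.3  3.2  0.1] -0.56
[-5.9  3.8  0.1] -0.64
[-6.4  4.6  0.1] -0.72
[-6.9  5.3  0.1] -0.8
```

Converted, -2.5 cm / 80 = -0.0313, -1.7 cm / 80 = -0.0213, -0.24 rad / 2 = -0.12.

drive_tool([
  [1.2,0,0,0.0063,0],
  [1.2,0,0,0.0063,0],
  [1.2,-0.005,0.0013,0.0063,-0.02],
  [1.2,-0.01,0.0038,0.0063,-0.04],
  [1.2,-0.0163,0.0063,0.0063,-0.06],
  [1.2,-0.0213,0.0075,0.0063,-0.08],
  [1.2,-0.0263,0.01,0.0063,-0.1],
  [1.2,-0.0313,0.0125,0.0063,-0.12],
], newtons=25)

```text
clock: 9.52
position: [0.5572, 0.0526, 0.1903]
orientation: [0.463, -3.103, 0.001]
contact_force: [3.7, -2.4, -5.2]
opening: 0.0139
gripper_force: 61.6
```

Run:
```python
from pas import *
rows([pas(t) for t in np.arange(.24,.89,.08)])
```

```text
now [0.5572 0.0526 0.1903] yaw 1.867 q [ 0.38  0.31 -0.21 -0.   -1.05 -1.66] F [ 3.7 -2.4 -5.2] t 9.525 open 0.013863503910259511
[-0.2  0.1  0. ] -0.0
[-1.   0.4  0. ] -0.08
[-1.8  0.7  0. ] -0.16
[-2.6  1.1  0. ] -0.24
[-3.4  1.5  0. ] -0.32
[-4.1  2.1  0. ] -0.4
[-4.8  2.6  0. ] -0.48
[-5.5  3.3  0. ] -0.56
[-6.   3.9 -0. ] -0.64
```

Converted, -5.8 cm / 80 = -0.0725, -3.9 cm / 80 = -0.0488, -0.64 rad / 2 = -0.32.

drive_tool([
  [1.2,-0.01,0.0038,0,-0.04],
  [1.2,-0.02,0.0075,0,-0.08],
  [1.2,-0.03,0.0125,0,-0.12],
  [1.2,-0.04,0.0175,0,-0.16],
  [1.2,-0.0488,0.025,0,-0.2],
  [1.2,-0.0575,0.0313,0,-0.24],
  [1.2,-0.0663,0.04,0,-0.28],
  [1.2,-0.0725,0.0475,0,-0.32],
])

```text
clock: 10.52
position: [0.6037, 0.1062, 0.1904]
orientation: [1.42, -2.802, 0.002]
contact_force: [7.5, -2.5, -8.3]
opening: 0.0142
gripper_force: 61.5
```

Run:
```python
from pas import *
rows([pas(t) for t in np.arange(.88,1.53,.08)])
```

```text
now [0.6037 0.1062 0.1904] yaw 2.509 q [ 0.44  0.39 -0.08  0.   -1.09 -1.07] F [ 7.5 -2.5 -8.3] t 10.525 open 0.01421862208552995
[-0.1  0.1  0. ] -0.0
[-1.   0.4  0. ] -0.08
[-1.8  0.7  0. ] -0.16
[-2.6  1.1  0. ] -0.24
[-3.4  1.5  0. ] -0.32
[-4.1  2.1  0. ] -0.4
[-4.8  2.6  0. ] -0.48
[-5.4  3.2  0. ] -0.56
[-6.   3.9  0. ] -0.64
```

Converted, -5.9 cm / 80 = -0.0738, -2.5 cm / 80 = -0.0313, -0.64 rad / 2 = -0.32.

drive_tool([
  [1.2,-0.0113,0.0038,0.0013,-0.04],
  [1.2,-0.0213,0.0075,0.0025,-0.08],
  [1.2,-0.0313,0.0125,0.0025,-0.12],
  [1.2,-0.0413,0.0175,0.0025,-0.16],
  [1.2,-0.05,0.025,0.0025,-0.2],
  [1.2,-0.0588,0.0313,0.0025,-0.24],
  [1.2,-0.0663,0.0388,0.0025,-0.28],
  [1.2,-0.0738,0.0475,0.0025,-0.32],
])

```text
clock: 11.52
position: [0.6085, 0.1774, 0.1902]
orientation: [-2.229, 2.21, -0.003]
contact_force: [5.0, -0.4, -1.7]
opening: 0.0144
gripper_force: 62.2
```

Converted, -10 cm / 80 = -0.125, -6 cm / 80 = -0.075.

drive_tool([
  [1.2,0,0,0,0],
  [2.4,0,0,0,0],
  [3.0,0,0,0,0],
  [3.0,0,0,0,0],
  [3.0,0,0,-0.0375,0],
  [3.0,0,0,-0.075,0],
  [3.0,0,0,-0.125,0],
  [3.0,0,0,-0.125,0],
])

```text
clock: 12.52
position: [0.6085, 0.1772, 0.2939]
orientation: [-2.223, 2.21, -0.005]
contact_force: [0.3, -0.0, -0.3]
opening: 0.0298
gripper_force: 0.0
```

Run:
```python
from pas import *
rows([(.35,-.35,.30,2.5)])
```

```text
now [0.6085 0.1772 0.2939] yaw -3.135 q [ 0.54  0.36  0.13  0.   -1.33 -0.53] F [ 0.3 -0.  -0.3] t 12.525 open 0.029767347553053696
[52.6 26.2 -0.9] 0.65
```

Converted, 52 cm / 80 = 0.65, 26 cm / 80 = 0.325.

drive_tool([
  [3,0.65,0.325,-0.025,0],
  [3,0.65,0.325,-0.025,0],
  [3,0.65,0.325,-0.025,0],
  [3,0.65,0.325,-0.025,0],
  [3,0.65,0.325,-0.025,0],
  [3,0.65,0.325,-0.025,0],
  [3,0.65,0.325,-0.025,0],
  [3,0.65,0.325,-0.025,0],
])

```text
clock: 13.52
position: [0.3846, -0.2726, 0.3064]
orientation: [2.228, -2.214, -0.002]
contact_force: [0.8, -0.3, 0.0]
opening: 0.03
gripper_force: 0.0
```

drive_tool([
  [3,0,0,0,0],
  [3,0,0,0,0],
  [3,0,0,0,0],
])

```text
clock: 13.9
position: [0.3868, -0.2703, 0.3064]
orientation: [2.23, -2.213, -0.001]
contact_force: [-0.1, 0.1, -0.2]
opening: 0.0299
gripper_force: 0.0
```

Run:
```python
from pas import *
rows([])
t,m=snap('top','t3')
s,m=snap('scene','s3')
a=cv2.resize(t[150:300,190:380,::-1],None,fx=3.,fy=3.,interpolation=2);b=cv2.resize(s[120:300,205:365,::-1],None,fx=2.5,fy=2.5,interpolation=2)
f=lambda x:cv2.resize(x,(int(x.shape[1]*340/x.shape[0]),340))
im=np.hstack([f(a),f(b)]); print(im.shape); cv2.imwrite('pics/c3.png',im)
```

```text
now [ 0.3868 -0.2703  0.3064] yaw -3.134 q [-0.26  0.07 -0.22 -0.   -1.28  0.27] F [-0.1  0.1 -0.2] t 13.9 open 0.029858109859688526
(340, 732, 3)
```

View pics/c3.png

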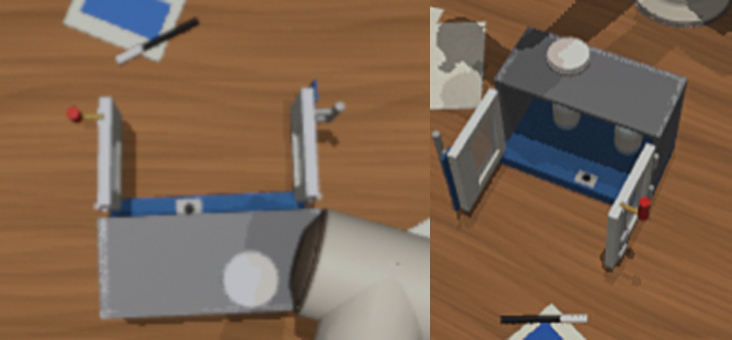

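Both leaves stand at about 90°. The knob is at top (223,200) and scene (319,227), and the marker, dish and inner bottles have not moved. I'll check the knob's height, then hand in.

Run:
```python
from pas import *
def red(c,x0,x1,y0,y1):
    hsv=cv2.cvtColor(c[y0:y1,x0:x1],cv2.COLOR_RGB2HSV); M=(((hsv[...,0]<8)|(hsv[...,0]>172))&(hsv[...,1]>130)&(hsv[...,2]>60)).astype(np.uint8)
    _,_,st,ce=cv2.connectedComponentsWithStats(M); i=1+st[1:,4].argmax(); return st[i]+[x0,y0,0,0,0],ce[i]+[x0,y0]
S,_=red(np.load('pics/s3.npy'),305,335,205,250);T,c=red(np.load('pics/t3.npy'),210,240,185,215)
p=cross(ray(s,S[0]+S[2]/2-.2,S[1]+2.2),ray(t,*c)); print(S,c,p)
if p[0][2]>.21: job.job_done(); print('handed in')
```

```text
[315 224   7  13  66] [222.23529412 199.91176471] (array([0.60701538, 0.17772598, 0.2152727 ]), np.float64(0.0006960063342913176))
the job is handed in; nothing more can be done
handed in
```

The job is handed in: both leaves stand open at about a right angle and the bolt is drawn up (knob top measured at 215 mm, about 19 mm above the shot position). The final pictures show the marker, dish and inner bottles in place; I did not re-measure the bench bottles or tube rack, and no verdict was shown.

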